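# Shut and lock the basin tap's flow screw

## Task

Shut off the tap at the steel basin and lock it shut: back the big hexagonal jam nut off anticlockwise all the way to its loose stop before turning the flow screw, turn the bar-headed flow screw above it clockwise to its end stop so that the bar lies across the spout, then tighten the nut clockwise fully home again with the screw still shut. Leave the bottle and the bowl where they stand, and let go of everything at the end.

Things in the scene. Friction and masses are not known exactly. Their poses are not given: they have to be found in the camera images.
- tap: Fixed steel basin with its tap. Origin: on the counter, on the tap's vertical axis. Pillar 38 mm in diameter up to 145 mm, then a 32 mm neck to 165 mm. The spout (20 mm thick) runs along -y at 112 to 142 mm height, 168 mm long; the basin, 100 mm high, spans x -135 to 135, y -355 to -55 mm. Nut and screw sit on this axis. A fixed dish rack, 195 mm high, is over 220 mm away in world +y.
- nut_centre (a point): Centre of the brass hexagonal jam nut, 174 mm above the counter: 42 mm across flats, 48.5 mm across corners, 18 mm high (165 to 183 mm above the counter). The point turns with the nut; its x axis is square to one pair of flats, so flats also face every 60 degrees from it. About 0.3 to 0.5 N m turns the nut; it stays where left.
- nut (a joint): Turn of the jam nut, rad: 0 = fully tight (hard stop), grows anticlockwise seen from above, 2.4 = loose stop. Below about 1.4 the screw is jammed (needs over 0.6 N m); above about 1.6 it is free. It starts tight. The full turn takes two or more grips: let go and take it again 60 degrees or more back.
- screw_head (a point): Centre of the brass flow screw's bar head, 203 mm above the counter on the tap's axis: a bar 28 mm long along the point's y axis, 9 mm thick along its x axis, 20 mm high (193 to 213 mm above the counter), on a 12 mm stem through the nut, so that there are 10 mm of bare stem between the nut and the bar. The point turns with the screw.
- screw_end (a point): The middle of that end of the bar head which points along the spout when the screw is fully open, 14 mm from the axis.
- screw (a joint): Turn of the flow screw, rad: 0 = fully open, bar in line with the spout; grows clockwise seen from above; 1.57 = shut at its end stop, bar across the spout. It starts part open, at 0.1 to 0.7. When the nut is loose, 0.1 N m turns it; it stays where left.
- bottle: Bystander: loose capped green glass bottle, 66 mm in diameter, 200 mm high, standing 150 to 200 mm from the tap's axis on its +x side. Origin at the centre of its underside.
- bowl: Bystander: loose white enamel bowl, 124 mm in diameter, 55 mm high, standing 150 to 195 mm from the tap's axis on its +y side. Origin at the centre of its underside.

How it is judged:
On the way, in this order (a step that is already met when the one before it is completed fails the run):
1. the jam nut is backed off to its loose stop while the flow screw is still as it was found (value of joint nut above 2.15 rad and distance of screw_end from where it was at the start of the episode below 0.004 m), for 0.1 s.
2. the flow screw is turned to its shut stop with the nut loose (value of joint screw above 1.45 rad and value of joint nut above 1.5 rad), for 0.2 s.
3. the nut is tightened home with the screw still shut (value of joint nut below 0.12 rad and value of joint screw above 1.45 rad), for 0.2 s.
At the end, for the whole second after the job is handed in: The jam nut is within 0.12 rad of fully tight, the flow screw within 0.12 rad of its shut stop, and the bottle and bowl stand within 30 mm of where they were, the bottle upright (all of step 3 and angle between bottle's own z axis and vertical below 0.2 rad and distance of each of bottle, bowl from where it was at the start of the episode below 0.03 m); the robot touches nothing.
It fails at once if the bottle is knocked over or pushed more than 30 mm (angle between bottle's own z axis and vertical above 0.4 rad or distance of bottle from where it was at the start of the episode above 0.03 m).
It fails at once if the bowl is pushed more than 30 mm (distance of bowl from where it was at the start of the episode above 0.03 m).
It also fails if it takes over 66 s, if anything falls off the work surface, if the arm or the gripper's body presses on something with over 40 N, if the wrist force passes 120 N, or if a joint passes its speed limit or range.

## Robot

A 6-joint arm with a two-finger parallel gripper is mounted at the origin on the work surface. World frame = base frame: x ahead of the robot, y to its left, z up, the work surface at z = 0. Lengths are in m, angles in rad, forces in N, time in s.
With the tool pointing down it reaches from about 0.325 to 0.775 m from the base axis. Payload 9.3 kg.
Tool frame: the origin (TCP) lies between the finger pads; the fingertips stand 22 mm ahead of it and the grasp point (between the pads) lies 3 mm ahead of it; z points along the fingers, y is the line along which they close (so a half turn about z gives the same grasp; the last joint's range is limited). The gripper opens to 85 mm and grips with 20 to 120 N. Pads are 22 mm wide; open, the fingers measure 114 mm over their backs; the gripper's body (76 mm by 85 mm) begins 54 mm behind the grasp point. The pads swing forward as they close: fully open they stand 13 mm farther back than shut.
Start: joints at [-1.382, 0.259, 0.021, 1.334, 0, 1.418], TCP at [0.184, -0.518, 0.253] pointing down, gripper open.
Joint ranges: [-3.04, 3.04], [-0.91, 1.82], [-1.04, 1.36], [-1.92, 1.95], [-1.52, 1.45], [-3.14, 3.14]. Speed limits (rad/s): [2.22, 2.22, 2.79, 3.14, 3.14, 3.14].

## Interface

Orientations are given as a rotation vector (axis times angle).
In Python, from station import arm, eyes, models gives the robot as it stands.
- The arm moves only by the tool apply_moves, never from a script. Its argument "series" is a list of rows, each a list of 7 numbers: the turn, a rotation vector about the tool's x, y, z each as a share of 10 degrees, from -1 to 1, then the shift along the tool's x, y, z each as a share of 0.04 m, from -1 to 1, then the closure, from -1 (fully open) to 1 (shut). A call has 1 to 20 rows; each row shifts and turns the commanded pose from where the row before left it, along the tool's axes as they then stand; what a row does not reach is not made up. A row lasts 1/8 s, in which the tool goes at most 62.5 mm and 10.7 degrees, less where a joint would pass 70% of its speed; a pose out of reach is approached as far as the arm can. A call with a number of a shift or a turn outside -1 to 1 is refused whole. A call with a gripper value outside its range is refused whole. The fingers move at their own pace and stop on an object; "force" is the grip in N (left out, the last holds). Time passes only in rows, so rows that do not move let the fingers close. It gives the time, the measured TCP pose, the force, the opening and the grip force at its end, in the units of the state.
- arm.read_state(): the state, without advancing time (a new reading comes with each control period).
- eyes.snapshot(name): name is "scene" or "top"; returns the picture (384x512x3 uint8, red, green, blue); there is no depth.
- eyes.get_calibration(name): a dict with "mtx" (3x3 intrinsics, pixels), "extrinsics" (4x4, takes a point from camera to world coordinates). Camera axes: x right, y down, z forward; pixel columns grow to the right and rows downward; lengths in m; the calibration is good to about 2 mm. A picture is of the moment at which its call begins. get_calibration takes no time and is no camera call.
- arm.hand_in(): hands the job in; it is judged then, once.
Trained networks look in the newest picture that a camera, given by its name, has taken for a name from the list of things; names that differ only in an ending like _2 or _b are one class to them, and where a whole thing is asked for, a point or a joint stands for the part that bears it (a point fixed in the world has none). Each returns a list of dicts, best first, with "p" (0 to 1); they miss things now and then, are a little off and sometimes report something else, mostly with a low value. They report only what shows in the picture. A call takes as long as a camera call.
- models.search_frame(thing, camera): "position" ([x, y, z] in m, in world coordinates, good to about 4 mm: the middle of the surface that is visible of it).
- models.mark_of(thing, camera): "position" ([x, y, z] in m, in world coordinates, good to about 4 mm: a listed point, or the origin of a listed thing).
The state is a dict: "time_s": time; "q": joint angles; "qvel": joint speeds; "effort": joint torques, N m; "ee_pos": TCP position; "orientation": TCP orientation; "wrist_force": force on the tool from outside, world axes, zero at the start; "ft_torque": the same for the moment, N m; "gripper_width": opening from 0.0 (shut) to 1.0 (fully open); "grasp_force": force on a finger pad.
Only numpy, scipy, OpenCV 4.12 (cv2) and the standard library are available. Lean on these libraries where they do the work, as an engineer would, in place of code of your own. Each camera call takes 0.05 s, during which the arm holds its last target. There are 200 camera calls.

## Working session

There is one attempt and no reset: what is moved stays moved. The work goes in short steps, Python scripts to look and compute and a tool call to move; the robot and the scene stay as the last step left them, time stands still between calls to the robot, and variables do not carry over. Pictures are saved under pics/ and viewed, at most 10 in all, crops included, and the job is handed in when it is done.

Besides the shell and the picture viewer there is one more tool, called after "Emit:" by a JSON object that holds its "fn" and its "kwargs". apply_moves: Moves the arm, as the interface text tells. Shift numbers are shares of 0.04 m and turn numbers shares of 10 degrees, none past 1 either way. Its arguments: {"type":"object","properties":{"series":{"type":"array","items":{"type":"array","items":{"type":"number","minimum":-1,"maximum":1}}},"force":{"type":"number"}},"required":["series"]}

```bash
mkdir -p pics; python3 - <<'E'
from station import arm,eyes,models
import cv2,numpy as np
s=arm.read_state();print({k:np.round(v,3).tolist() for k,v in s.items()})
for c in("scene","top"):
    im=eyes.snapshot(c);cv2.imwrite(f"pics/{c}0.png",im[:,:,::-1])
    for t in("tap","nut_centre","screw_head","screw_end","bottle","bowl"):
        print(c,t,[(np.round(d["position"],4).tolist(),round(d["p"],2)) for d in models.mark_of(t,c)[:2]])
    k=eyes.get_calibration(c);print(np.round(k["extrinsics"],3).tolist(),np.round(k["mtx"],1).tolist())
E
```

```text
{'time_s': 0.0, 'q': [-1.382, 0.259, 0.021, 1.334, 0.0, 1.418], 'qvel': [0.001, 0.001, -0.0, -0.002, 0.002, 0.0], 'effort': [-0.0, -55.564, 34.453, 0.014, -0.0, -0.0], 'ee_pos': [0.184, -0.518, 0.253], 'orientation': [-3.094, -0.534, 0.0], 'wrist_force': [1.362, 0.21, -0.191], 'ft_torque': [0.043, -0.056, -0.028], 'grasp_force': 0.0, 'gripper_width': 1.0}
scene tap [([0.4906, 0.0509, -0.0008], 0.8), ([0.4819, 0.0397, 0.2032], 0.42)]
scene nut_centre [([0.494, 0.0473, 0.173], 0.62)]
scene screw_head [([0.4917, 0.0526, 0.2043], 0.49)]
scene screw_end [([0.485, 0.0414, 0.2056], 0.58)]
scene bottle [([0.655, 0.0303, 0.0036], 0.6), ([0.485, 0.0382, 0.2027], 0.35)]
scene bowl [([0.532, 0.2143, 0.0013], 0.6)]
[[-0.854, 0.325, -0.406, 0.912], [0.519, 0.555, -0.65, 0.59], [0.014, -0.766, -0.642, 0.592], [0.0, 0.0, 0.0, 1.0]] [[350.8, 0.0, 256.7], [0.0, 350.8, 193.0], [0.0, 0.0, 1.0]]
top tap [([0.4935, 0.0501, 0.0009], 0.66)]
top nut_centre [([0.489, 0.0528, 0.1749], 0.57)]
top screw_head [([0.4944, 0.0521, 0.2051], 0.53)]
top screw_end [([0.4793, 0.0389, 0.2022], 0.63)]
top bottle [([0.661, 0.0308, 0.0025], 0.63), ([0.4933, 0.0527, 0.1722], 0.63)]
top bowl [([0.5314, 0.2128, 0.0029], 0.79)]
[[-0.005, -0.971, 0.24, 0.453], [-1.0, 0.004, -0.004, 0.135], [0.003, -0.24, -0.971, 0.76], [0.0, 0.0, 0.0, 1.0]] [[367.5, 0.0, 253.1], [0.0, 367.5, 182.7], [0.0, 0.0, 1.0]]
```

```bash
ls
```

```text
pics
```

```bash
cat > h.py <<'E'
from station import arm,eyes,models
import cv2,numpy as np
def proj(c,P):
    k=eyes.get_calibration(c);T=np.linalg.inv(k["extrinsics"]);P=np.atleast_2d(P)
    p=(T[:3,:3]@P.T+T[:3,3:])
    p=np.array(k["mtx"])@p;return (p[:2]/p[2]).T
E
python3 - <<'E'
from h import *
out=[]
for c in("scene","top"):
    im=cv2.imread(f"pics/{c}0.png");u,v=proj(c,[.492,.0515,.19])[0];print(c,u,v)
    u,v=int(u),int(v);cr=im[v-24:v+25,u-24:u+25]
    out.append(cv2.resize(cr,(392,392),interpolation=cv2.INTER_CUBIC))
cv2.imwrite("pics/crop0.png",np.hstack(out))
E
```

```text
scene 289.7426926596586 135.52838424812776
top 306.6686096991351 246.63184568587528
```

View pics/top0.png

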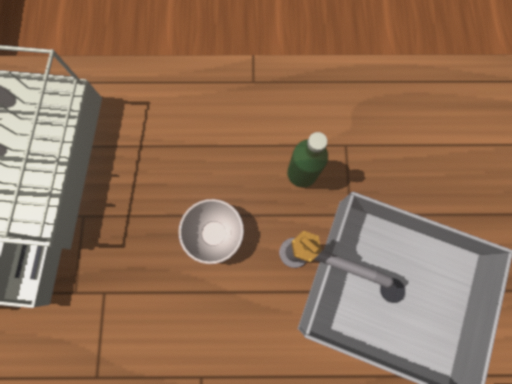

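View pics/crop0.png

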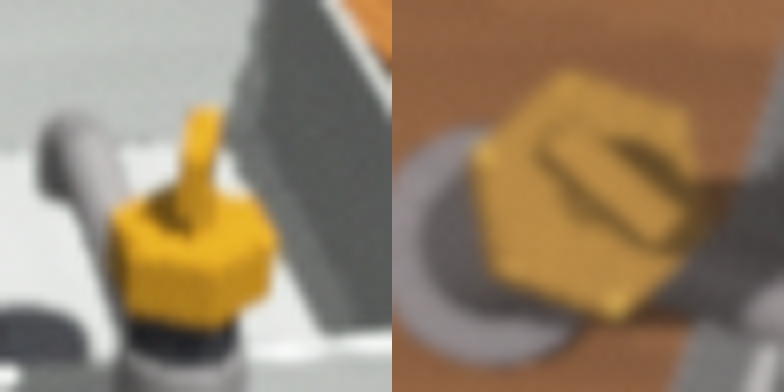

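View pics/scene0.png

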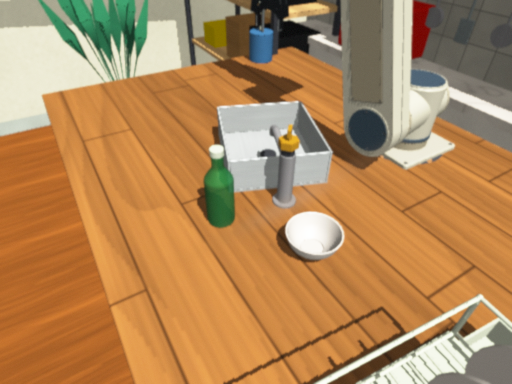

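```bash
cat > fit.py <<'E'
from h import *
from scipy.optimize import differential_evolution
import sys
def prism(poly,z0,z1): return np.vstack([np.c_[poly,np.full(len(poly),z)] for z in(z0,z1)])
def rot(p,a): c,s=np.cos(a),np.sin(a);return p@np.array([[c,s],[-s,c]])
hexp=np.array([[np.cos(a),np.sin(a)] for a in np.radians(30+60*np.arange(6))])*.02425
bar=np.array([[.0045,.014],[-.0045,.014],[-.0045,-.014],[.0045,-.014]])
K=4
def fit(tag,cams=("scene","top")):
    M={}
    for c in cams:
        im=cv2.imread(f"pics/{c}{tag}.png");h=cv2.cvtColor(im,cv2.COLOR_BGR2HSV)
        u,v=proj(c,[.492,.0515,.19])[0].astype(int);o=np.array([u-30,v-30])
        cr=cv2.resize(h[o[1]:o[1]+60,o[0]:o[0]+60],None,fx=K,fy=K,interpolation=cv2.INTER_LINEAR)
        m=cv2.inRange(cr,(15,125 if c=="top" else 150,50),(35,255,255))
        n,l,st,ce=cv2.connectedComponentsWithStats(m)
        m=(l==1+np.argmax(st[1:,4])); M[c]=(o,m)
        cv2.imwrite(f"pics/mask_{c}{tag}.png",m*255)
    def render(c,x,off):
        o=M[c][0];R=np.zeros((60*K,60*K),np.uint8)
        for P,a,z0,z1 in((hexp,x[2],.165,.183),(bar,x[3],.193,.213),(hexp*.25,0,.18,.195)):
            q=(proj(c,prism(rot(P,a)+x[:2],z0,z1))-o+.5+off)*K-.5
            cv2.fillConvexPoly(R,cv2.convexHull(np.round(q).astype(np.int32)),1)
        return R>0
    def cost(x):
        s=0
        for i,c in enumerate(cams):
            R=render(c,x,x[4+2*i:6+2*i]);m=M[c][1];s+=(R^m).sum()/m.sum()
        return s
    b=[(.48,.505),(.04,.065),(np.radians(-60),np.radians(0)),(np.radians(-90),np.radians(90))]+[(-1.5,1.5)]*4
    r=differential_evolution(cost,b,seed=1,maxiter=80,popsize=10)
    print(tag,"axis",r.x[:2].round(4),"nut",np.degrees(r.x[2]).round(1),"bar",np.degrees(r.x[3]).round(1),"off",r.x[4:].round(2),"cost",round(r.fun,3))
if __name__=="__main__": fit(sys.argv[1])
E
time python3 fit.py 0
```

```text
[ WARN:0@0.171] global loadsave.cpp:1063 imwrite_ Unsupported depth image for selected encoder is fallbacked to CV_8U.
Traceback (most recent call last):
  File "fit.py", line 33, in <module>
    if __name__=="__main__": fit(sys.argv[1])
                             ~~~^^^^^^^^^^^^^
  File "fit.py", line 31, in fit
    r=differential_evolution(cost,b,seed=1,maxiter=80,popsize=10)
  File "fit.py", line 28, in cost
    R=render(c,x,x[4+2*i:6+2*i]);m=M[c][1];s+=(R^m).sum()/m.sum()
  File "fit.py", line 22, in render
    q=(proj(c,prism(rot(P,a)+x[:2],z0,z1))-o+.5+off)*K-.5
       ~~~~^^^^^^^^^^^^^^^^^^^^^^^^^^^^^^^
  File "h.py", line 4, in proj
    k=eyes.get_calibration(c);T=np.linalg.inv(k["extrinsics"]);P=np.atleast_2d(P)
ValueError: time passes only in moves, steps and waits

real	0m3.381s
user	0m1.644s
sys	0m0.780s
```

```bash
sed -i 's/^def proj/CAL={c:eyes.get_calibration(c) for c in("scene","top")}\ndef proj/; s/k=eyes.get_calibration(c);/k=CAL[c];/' h.py
sed -i 's/        return s$/        return s+.02*(x[4:]**2).sum()/; s/m\*255/m.astype(np.uint8)*255/' fit.py
time python3 fit.py 0
python3 -c "
import cv2,numpy as np
cv2.imwrite('pics/m.png',np.hstack([cv2.imread(f'pics/mask_{c}0.png') for c in('scene','top')]))"
```

```text
0 axis [0.4945 0.0505] nut -19.3 bar -38.1 off [ 0.47  0.81  0.36 -0.18] cost 0.247
real	0m1.804s
user	0m2.581s
sys	0m0.039s
```

View pics/m.png

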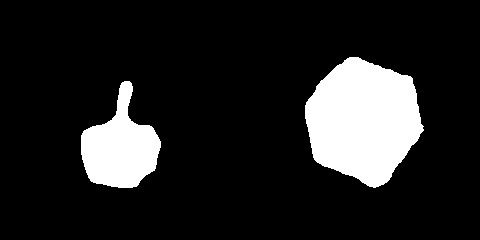

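Emit:
{"fn": "apply_moves", "kwargs": {"series": [[0,0,0,0,0,-0.6,-1],[0,0,0,0.927,-0.831,-0.4,-1],[0,0,0,0.927,-0.831,0,-1],[0,0,0,0.927,-0.831,0,-1],[0,0,0,0.927,-0.831,0,-1],[0,0,0,0.927,-0.831,0,-1],[0,0,0,0.927,-0.831,0,-1],[0,0,0,0.927,-0.831,0,-1],[0,0,0,0.927,-0.831,0,-1],[0,0,0,0.927,-0.831,0,-1],[0,0,0,0.927,-0.831,0,-1],[0,0,0,0.927,-0.831,0,-1],[0,0,0,0.927,-0.831,0,-1],[0,0,0,0.927,-0.831,0,-1],[0,0,-1,0,0,0,-1],[0,0,-1,0,0,0,-1],[0,0,-1,0,0,0,-1],[0,0,-1,0,0,0,-1],[0,0,-1,0,0,0,-1]]}}

```text
time_s: 3.08
ee_pos: [0.4937, 0.0505, 0.2933]
orientation: [2.575, 1.8, 0.0]
wrist_force: [-0.5, 1.5, 0.8]
gripper_width: 1.001
grasp_force: 0.0
```

```bash
cat >> h.py <<'E'
from scipy.spatial.transform import Rotation as Ro
def st(x=None,y=None,z=None,yaw=None):
    s=arm.read_state();p=np.array(s["ee_pos"]);R=Ro.from_rotvec(s["orientation"]).as_matrix()
    yw=np.degrees(np.arctan2(R[1,0],R[0,0]))
    print("t",round(s["time_s"],2),"p",p.round(4),"yaw",yw.round(1),"tilt",np.degrees(np.arccos(-R[2,2])).round(2),"q",np.round(s["q"],2),"F",np.round(s["wrist_force"],1),"M",np.round(s["ft_torque"],2),"w",round(s["gripper_width"],3),"g",round(s["grasp_force"],1))
    if x is not None: print("tool delta m",(R.T@(np.array([x,y,z])-p)).round(4),"shares",(R.T@(np.array([x,y,z])-p)/.04).round(3), "dz turn shares",None if yaw is None else round((yw-yaw)/10,2), "tilt fix", ((Ro.from_matrix(R).inv()*Ro.from_matrix([[np.cos(np.radians(yw)),np.sin(np.radians(yw)),0],[np.sin(np.radians(yw)),-np.cos(np.radians(yw)),0],[0,0,-1]])).as_rotvec(degrees=True)/10).round(3))
E
python3 -c "
from h import *
st(.493,.051,.172,70.7)"
```

```text
t 3.08 p [0.4937 0.0505 0.2933] yaw 69.9 tilt 0.01 q [-0.07  0.16 -0.01  1.4   0.    1.85] F [-0.5  1.5  0.8] M [-0.01  0.   -0.05] w 1.001 g 0.0
tool delta m [ 0.0002 -0.0008  0.1213] shares [ 0.005 -0.02   3.033] dz turn shares -0.08 tilt fix [ 0.001 -0.    -0.   ]
```

Emit:
{"fn": "apply_moves", "kwargs": {"series": [[0,0,-0.08,0,-0.02,0.75,-1],[0,0,0,0,0,0.75,-1],[0,0,0,0,0,0.75,-1],[0,0,0,0,0,0.6,-1],[0,0,0,0,0,0.18,-1],[0,0,0,0,0,0,1],[0,0,0,0,0,0,1],[0,0,0,0,0,0,1],[0,0,0,0,0,0,1],[0,0,0,0,0,0,1],[0,0,0,0,0,0,1]], "force": 20}}

```text
time_s: 4.45
ee_pos: [0.4945, 0.0504, 0.1737]
orientation: [2.565, 1.808, 0.005]
wrist_force: [3.8, -0.9, 7.3]
gripper_width: 0.51
grasp_force: 19.4
```

```bash
python3 -c "
from h import *
st(.493,.051,.172,70.7)"
```

```text
t 4.45 p [0.4945 0.0504 0.1737] yaw 70.4 tilt 0.27 q [-0.07  0.2  -0.26  1.1  -0.    1.85] F [ 3.8 -0.9  7.3] M [-0.51 -1.08 -0.06] w 0.51 g 19.4
tool delta m [ 0.     -0.0016  0.0017] shares [ 0.001 -0.041  0.043] dz turn shares -0.03 tilt fix [ 0.027 -0.004 -0.   ]
```

Emit:
{"fn": "apply_moves", "kwargs": {"series": [[0,0,0,0,0.05,0,1],[0,0,0,0,0,0,1],[0,0,-0.4,0,0,0,1],[0,0,-0.8,0,0,0,1],[0,0,-0.8,0,0,0,1],[0,0,-0.8,0,0,0,1],[0,0,-0.8,0,0,0,1],[0,0,-0.4,0,0,0,1],[0,0,0,0,0,0,1]], "force": 80}}

```text
time_s: 5.58
ee_pos: [0.4934, 0.0507, 0.174]
orientation: [-1.791, -2.58, -0.001]
wrist_force: [-13.5, 2.5, 20.5]
gripper_width: 0.482
grasp_force: 85.1
```

```bash
python3 -c "
from h import *
st(.4945,.0505,.172,70.7)"
```

```text
t 5.58 p [0.4934 0.0507 0.174 ] yaw 110.5 tilt 0.06 q [-0.07  0.21 -0.26  1.11  0.    1.15] F [-13.5   2.5  20.5] M [0.65 1.86 0.24] w 0.482 g 85.1
tool delta m [-0.0006  0.0009  0.002 ] shares [-0.015  0.023  0.05 ] dz turn shares 3.98 tilt fix [ 0.001 -0.006 -0.   ]
```

Emit:
{"fn": "apply_moves", "kwargs": {"series": [[0,0,-0.4,0,-0.02,-0.05,1],[0,0,-0.9,0,0,0,1],[0,0,-0.9,0,0,0,1],[0,0,-0.9,0,0,0,1],[0,0,-0.9,0,0,0,1],[0,0,-0.9,0,0,0,1],[0,0,-0.9,0,0,0,1],[0,0,-0.9,0,0,0,1],[0,0,-0.9,0,0,0,1],[0,0,-0.9,0,0,0,1],[0,0,-0.9,0,0,0,1],[0,0,-0.3,0,0,0,1],[0,0,0,0,0,0,1],[0,0,0,0,0,0,1]]}}

```text
time_s: 7.32
ee_pos: [0.4924, 0.0502, 0.1741]
orientation: [0.739, -3.051, -0.003]
wrist_force: [-6.9, 2.0, 2.1]
gripper_width: 0.478
grasp_force: 86.2
```

```bash
python3 -c "
from h import *
st(.4945,.0505,.172,208)"
```

```text
t 7.33 p [0.4924 0.0502 0.1741] yaw -152.8 tilt 0.18 q [-0.07  0.21 -0.26  1.11  0.   -0.54] F [-6.9  2.   2.1] M [ 0.65  1.27 -1.94] w 0.478 g 86.2
tool delta m [-0.002  -0.0007  0.0021] shares [-0.049 -0.018  0.053] dz turn shares -36.08 tilt fix [ 0.015 -0.011 -0.   ]
```

Emit:
{"fn": "apply_moves", "kwargs": {"series": [[0,0,0.1,0,0,0,-1],[0,0,0,0,0,0,-1],[0,0,0,0,0,0,-1],[0,0,0,0,0,0,-1],[0,0,0,0,0,-0.5,-1],[0,0,0,0,0,-0.4,-1],[0,0,-0.9,0,0,0,-1],[0,0,-0.9,0,0,0,-1],[0,0,-0.7,0,0,0,-1],[0,0,0,0,0,0,-1]], "force": 25}}

```text
time_s: 8.57
ee_pos: [0.4941, 0.0499, 0.2101]
orientation: [-1.361, 2.831, -0.0]
wrist_force: [0.2, -0.3, -0.6]
gripper_width: 1.001
grasp_force: 0.0
```

```bash
python3 - <<'E'
from h import *
st(.493,.0505,.211,231.9-360)
im=eyes.snapshot("scene");cv2.imwrite("pics/scene1.png",im[:,:,::-1])
u,v=proj("scene",[.493,.0505,.2])[0].astype(int)
cv2.imwrite("pics/c1.png",cv2.resize(im[v-45:v+45,u-50:u+50,::-1],None,fx=6,fy=6,interpolation=cv2.INTER_CUBIC))
E
```

```text
t 8.57 p [0.4941 0.0499 0.2101] yaw -128.7 tilt 0.0 q [-0.07  0.19 -0.19  1.2  -0.   -0.96] F [ 0.2 -0.3 -0.6] M [0.01 0.02 0.01] w 1.001 g 0.0
tool delta m [ 0.0002  0.0012 -0.0009] shares [ 0.004  0.031 -0.022] dz turn shares -0.06 tilt fix [-0.  0. -0.]
```

View pics/c1.png

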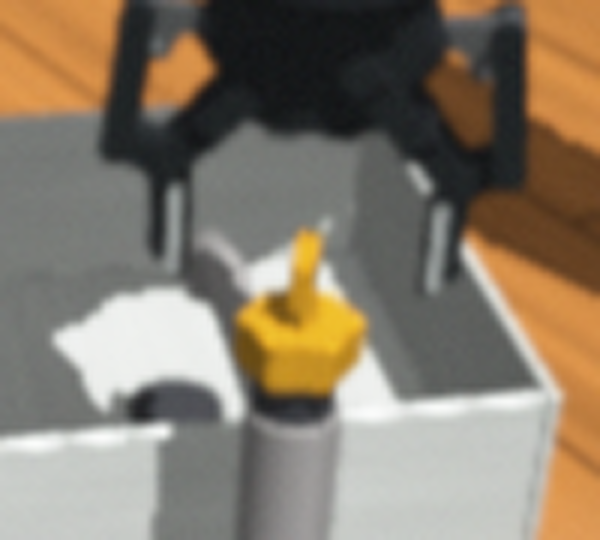

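The picture shows the nut turned and the bar (crop ~305,270) standing as before, roughly midway between the open pads (170 and 435). I'll take the bar now.

Emit:
{"fn": "apply_moves", "kwargs": {"series": [[0,0,0,0,0.02,-0.02,-0.2],[0,0,0,0,0,0,1],[0,0,0,0,0,0,1],[0,0,0,0,0,0,1],[0,0,0,0,0,0,1],[0,0,0,0,0,0,1],[0,0,0,0,0,0,1],[0,0,0,0,0,0,1]], "force": 25}}

```text
time_s: 9.62
ee_pos: [0.4935, 0.0503, 0.2109]
orientation: [-1.362, 2.831, -0.0]
wrist_force: [-0.1, 0.0, 1.4]
gripper_width: 0.112
grasp_force: 24.4
```

```bash
python3 -c "
from h import *
st(.4945,.0505,.211,-128.1)"
```

```text
t 9.62 p [0.4935 0.0503 0.2109] yaw -128.6 tilt 0.01 q [-0.07  0.18 -0.19  1.2  -0.   -0.96] F [-0.1  0.   1.4] M [-0.05 -0.01 -0.  ] w 0.112 g 24.4
tool delta m [-0.0008 -0.0007 -0.0001] shares [-0.019 -0.017 -0.001] dz turn shares -0.05 tilt fix [-0.001  0.    -0.   ]
```

Emit:
{"fn": "apply_moves", "kwargs": {"series": [[0,0,0.5,0,0,0,1],[0,0,0.9,0,0,0,1],[0,0,0.9,0,0,0,1],[0,0,0.9,0,0,0,1],[0,0,0.9,0,0,0,1],[0,0,0.9,0,0,0,1],[0,0,0.9,0,0,0,1],[0,0,0.4,0,0,0,1],[0,0,0.4,0,0,0,1],[0,0,0,0,0,0,1],[0,0,0,0,0,0,1]], "force": 50}}

```text
time_s: 11.0
ee_pos: [0.4935, 0.0501, 0.211]
orientation: [0.425, 3.112, -0.001]
wrist_force: [0.5, -2.2, 2.7]
gripper_width: 0.098
grasp_force: 52.8
```

```bash
python3 -c "
from h import *
st(.4945,.0505,.211,160)"
```

```text
t 11.0 p [0.4935 0.0501 0.211 ] yaw 164.5 tilt 0.03 q [-0.07  0.18 -0.19  1.2  -0.    0.2 ] F [ 0.5 -2.2  2.7] M [-0.5  -0.07 -0.12] w 0.098 g 52.8
tool delta m [-0.0008  0.0006  0.    ] shares [-0.021  0.015  0.   ] dz turn shares 0.45 tilt fix [-0.002  0.003 -0.   ]
```

Not at the stop yet (moment 0.12 N m is only friction); turn on until the moment rises.

Emit:
{"fn": "apply_moves", "kwargs": {"series": [[0,0,0.4,0,0,0,1],[0,0,0.4,0,0,0,1],[0,0,0,0,0,0,1]]}}

```text
time_s: 11.38
ee_pos: [0.4935, 0.0501, 0.211]
orientation: [0.64, 3.075, -0.001]
wrist_force: [0.4, -3.6, 2.5]
gripper_width: 0.094
grasp_force: 61.4
```

```bash
python3 -c "
from h import *
st(.4945,.0505,.211,160)"
```

```text
t 11.38 p [0.4935 0.0501 0.211 ] yaw 156.5 tilt 0.04 q [-0.07  0.18 -0.19  1.2  -0.    0.34] F [ 0.4 -3.6  2.5] M [-0.69 -0.01  0.74] w 0.094 g 61.4
tool delta m [-0.0008  0.0007  0.0001] shares [-0.019  0.018  0.001] dz turn shares -0.35 tilt fix [-0.002  0.003 -0.   ]
```

Emit:
{"fn": "apply_moves", "kwargs": {"series": [[0,0,-0.2,0,0,0,-1],[0,0,0,0,0,0,-1],[0,0,0,0,0,0,-1],[0,0,0,0,0,0,-1],[0,0,0,0,0,0,-1],[0,0,-0.95,0,0,-0.1,-1],[0,0,-1,0,0,0,-1],[0,0,-1,0,0,0,-1],[0,0,-1,0,0,0,-1],[0,0,-1,0,0,0,-1],[0,0,0,0,0,0,-1]]}}

```text
time_s: 12.75
ee_pos: [0.4934, 0.0503, 0.2149]
orientation: [-0.755, 3.049, 0.0]
wrist_force: [-0.0, -0.2, -0.4]
gripper_width: 1.001
grasp_force: 0.0
```

```bash
python3 - <<'E'
from h import *
st(.4935,.0505,.174,208.2-360)
im=eyes.snapshot("scene");cv2.imwrite("pics/scene2.png",im[:,:,::-1])
print([(np.round(d["position"],4).tolist(),round(d["p"],2)) for t in("screw_end","screw_head") for d in models.mark_of(t,"scene")[:2]])
u,v=proj("scene",[.493,.0505,.2])[0].astype(int)
a=cv2.resize(im[v-40:v+40,u-50:u+50,::-1],None,fx=6,fy=6,interpolation=cv2.INTER_CUBIC)
# overlay predicted bar top for tap yaw guesses: bar x dir = yaw-90
for yw,col in((-17,(0,0,255)),(-23,(255,0,0))):
    t=np.radians(yw);d=np.array([np.cos(t),np.sin(t)])  # bar lies across spout: along tap x
    P=[[.493+s*.014*d[0],.0505+s*.014*d[1],.213] for s in(-1,1)]
    q=(proj("scene",P)-[u-50,v-40]+.5)*6
    cv2.line(a,*[tuple(int(i) for i in p) for p in q],col,1)
    print(yw,q.round(0).tolist())
    # spout end prediction
    e=[.493+.158*np.sin(t),.0505-.158*np.cos(t),.127];print("spout end top px",proj("top",e).round(1))
cv2.imwrite("pics/c2.png",a)
E
```

```text
t 12.75 p [0.4934 0.0503 0.2149] yaw -152.2 tilt 0.0 q [-0.07  0.18 -0.18  1.21  0.   -0.55] F [-0.  -0.2 -0.4] M [-0.09  0.03 -0.01] w 1.001 g 0.0
tool delta m [-0.0001  0.0001  0.0409] shares [-0.003  0.003  1.022] dz turn shares -0.04 tilt fix [0. 0. 0.]
[([0.481, 0.055, 0.2008], 0.47), ([0.4879, 0.0508, 0.2037], 0.46)]
-17 [[345.0, 210.0], [272.0, 219.0]]
spout end top px [[393.3 276.3]]
-23 [[346.0, 212.0], [271.0, 217.0]]
spout end top px [[390.8 286. ]]
```

View pics/c2.png

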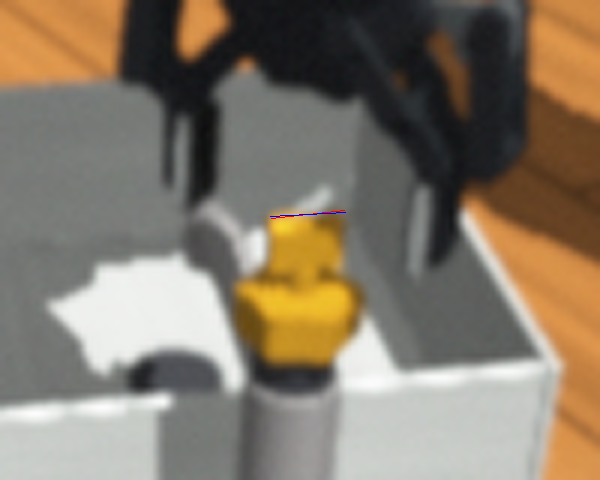

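The bar (crop 270–345, 210–265) now stands broadside across the spout, matching the overlay for the shut stop. The nut is next.

Emit:
{"fn": "apply_moves", "kwargs": {"series": [[0,0,0,0,0,0.6,-1],[0,0,0,0,0,0.42,-1],[0,0,0,0,0,0,1],[0,0,0,0,0,0,1],[0,0,0,0,0,0,1],[0,0,0,0,0,0,1],[0,0,0,0,0,0,1],[0,0,0,0,0,0,1]], "force": 25}}

```text
time_s: 13.9
ee_pos: [0.4935, 0.0505, 0.1751]
orientation: [-0.755, 3.048, 0.0]
wrist_force: [-2.8, 1.6, 6.1]
gripper_width: 0.492
grasp_force: 25.3
```

```bash
python3 -c "
from h import *
st(.4935,.0505,.174,-152)"
```

```text
t 13.9 p [0.4935 0.0505 0.1751] yaw -152.2 tilt 0.07 q [-0.07  0.2  -0.26  1.11  0.   -0.55] F [-2.8  1.6  6.1] M [ 0.36  0.68 -0.43] w 0.492 g 25.3
tool delta m [-0.      0.      0.0011] shares [-0.     0.001  0.028] dz turn shares -0.02 tilt fix [-0.002  0.007 -0.   ]
```

Emit:
{"fn": "apply_moves", "kwargs": {"series": [[0,0,0,0,0,0,1],[0,0,0,0,0,-0.03,1],[0,0,0.4,0,0,0,1],[0,0,0.9,0,0,0,1],[0,0,0.9,0,0,0,1],[0,0,0.9,0,0,0,1],[0,0,0.9,0,0,0,1],[0,0,0.9,0,0,0,1],[0,0,0.9,0,0,0,1],[0,0,0.9,0,0,0,1],[0,0,0.9,0,0,0,1],[0,0,0.9,0,0,0,1],[0,0,0.9,0,0,0,1],[0,0,0.9,0,0,0,1],[0,0,0.9,0,0,0,1],[0,0,0.9,0,0,0,1],[0,0,0.9,0,0,0,1],[0,0,0.6,0,0,0,1],[0,0,0.3,0,0,0,1],[0,0,0,0,0,0,1]], "force": 80}}

```text
time_s: 16.4
ee_pos: [0.4937, 0.049, 0.1756]
orientation: [2.588, 1.774, -0.002]
wrist_force: [-3.2, -9.8, -13.6]
gripper_width: 0.479
grasp_force: 88.1
```

```bash
python3 -c "
from h import *
st(.4935,.0505,.174,70.7)"
```

```text
t 16.4 p [0.4937 0.049  0.1756] yaw 68.9 tilt 0.21 q [-0.07  0.2  -0.25  1.11 -0.    1.87] F [ -3.2  -9.8 -13.6] M [-2.74  0.63  0.28] w 0.479 g 88.1
tool delta m [ 0.0013 -0.0007  0.0016] shares [ 0.032 -0.018  0.04 ] dz turn shares -0.18 tilt fix [0.011 0.017 0.   ]
```

Emit:
{"fn": "apply_moves", "kwargs": {"series": [[0,0,0.3,0,0,0,1],[0,0,0,0,0,0,1]]}}

```text
time_s: 16.65
ee_pos: [0.4933, 0.0481, 0.1758]
orientation: [2.631, 1.707, -0.005]
wrist_force: [-5.3, -13.9, 0.8]
gripper_width: 0.478
grasp_force: 100.1
```

```bash
python3 -c "
from h import *
st(.4935,.0505,.174,70.7)"
```

```text
t 16.65 p [0.4933 0.0481 0.1758] yaw 65.9 tilt 0.35 q [-0.07  0.2  -0.25  1.11 -0.01  1.92] F [ -5.3 -13.9   0.8] M [-3.1  -0.35  1.65] w 0.478 g 100.1
tool delta m [ 0.0023 -0.0008  0.0018] shares [ 0.057 -0.02   0.044] dz turn shares -0.48 tilt fix [0.015 0.032 0.   ]
```

Emit:
{"fn": "apply_moves", "kwargs": {"series": [[0,0,-0.3,0,0,0,1],[0,0,0,0,0,0,-1],[0,0,0,0,0,0,-1],[0,0,0,0,0,0,-1],[0,0,0,0,0,0,-1],[0,0,0,0,0,-0.7,-1],[0,0,0,0,0,-1,-1],[0,0,0,0,0,-1,-1],[0,0,0,0,0,-1,-1],[0,0,0,-1,0,0,-1],[0,0,0,-1,0,0,-1],[0,0,0,-1,0,0,-1],[0,0,0,-1,0,0,-1],[0,0,0,0,0,0,-1],[0,0,0,0,0,0,-1]]}}

```text
time_s: 18.52
ee_pos: [0.4359, -0.0987, 0.3233]
orientation: [-2.591, -1.776, -0.001]
wrist_force: [0.0, 1.1, -0.1]
gripper_width: 0.999
grasp_force: 0.0
```

```bash
python3 - <<'E'
from h import *
st()
out=[]
for c in("scene","top"):
    im=eyes.snapshot(c)[:,:,::-1];cv2.imwrite(f"pics/{c}3.png",im)
    for t in("bottle","bowl","screw_end"): print(c,t,[(np.round(d["position"],3).tolist(),round(d["p"],2)) for d in models.mark_of(t,c)[:1]])
    u,v=proj(c,[.493,.0505,.19])[0].astype(int)
    out.append(cv2.resize(im[v-24:v+25,u-24:u+25],(392,392),interpolation=cv2.INTER_CUBIC))
cv2.imwrite("pics/crop3.png",np.hstack(out))
E
python3 fit.py 3
```

```text
t 18.52 p [ 0.4359 -0.0987  0.3233] yaw 68.8 tilt 0.02 q [-0.41  0.07 -0.04  1.46  0.    1.53] F [ 0.   1.1 -0.1] M [0.02 0.04 0.02] w 0.999 g 0.0
scene bottle [([0.659, 0.032, 0.003], 0.59)]
scene bowl [([0.531, 0.215, 0.004], 0.87)]
scene screw_end [([0.479, 0.054, 0.206], 0.6)]
top bottle [([0.661, 0.029, 0.0], 0.68)]
top bowl [([0.532, 0.213, -0.0], 0.67)]
top screw_end [([0.476, 0.056, 0.201], 0.65)]
3 axis [0.4947 0.0508] nut -18.3 bar -83.6 off [ 0.45  0.6   0.33 -0.19] cost 0.193
```

View pics/crop3.png

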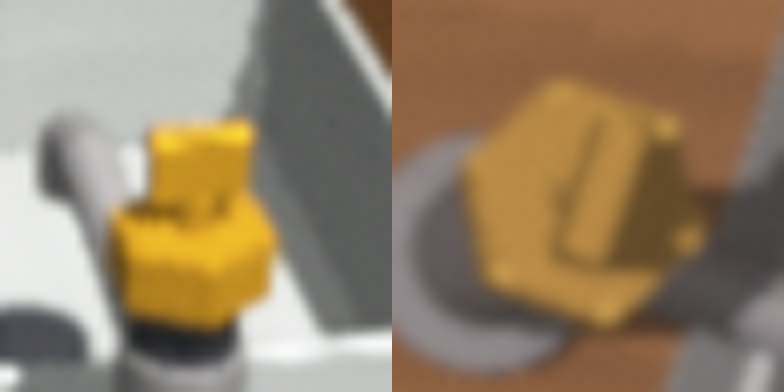

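```bash
python3 - <<'E'
from h import *
def back(c,uv,z):
    k=CAL[c];T=np.array(k["extrinsics"]);d=T[:3,:3]@np.linalg.inv(k["mtx"])@[*uv,1];return (T[:3,3]+d*(z-T[2,3])/d[2])[:2]
a,b,c=[back("top",p,.1) for p in((350,195),(511,250),(302,329))]
d=b-a;e=c-a
print("basin -y side",np.degrees(np.arctan2(d[1],d[0]))+90,np.linalg.norm(d),"x side",np.degrees(np.arctan2(-e[1],-e[0])),np.linalg.norm(e))
u,v=proj("top",[.493,.0505,.19])[0].astype(int);o=np.array([u-24,v-24])
f=lambda x,y:back("top",np.array([(x-392)/8,y/8])-.5+o,.213)
for p,q in(((600,112),(562,252)),((650,128),(612,262))):
    w=f(*p)-f(*q);print("bar line",np.degrees(np.arctan2(w[1],w[0])),np.linalg.norm(w))
E
```

```text
basin -y side -19.8546297865945 0.29650222924233655 x side -22.753942951016136 0.24959572876922856
bar line -17.42877447712774 0.02670618297623017
bar line -18.296912305762184 0.025632206052975715
```

```bash
python3 -c "
from station import arm
print(arm.hand_in())"
```

```text
the job is handed in; nothing more can be done
None
```

I handed the job in at about 18.5 s. The nut was backed off to its loose stop, the screw turned to its shut stop with the bar across the spout, and the nut tightened home again. The last pictures show the nut and bar within about 2° of target, the bottle and bowl unmoved, and the gripper open and clear; the hand-in returned no verdict.

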